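# Clamp a rosette block in the carving vise

## Robot

A 6-joint arm with a two-finger parallel gripper is mounted at the origin on the work surface. World frame = base frame: x ahead of the robot, y to its left, z up, the work surface at z = 0. Lengths are in mm, angles in degrees, forces in N, time in s.
With the tool pointing down it reaches from about 300 to 850 mm from the base axis. Payload 4.2 kg.
Tool frame: the origin (TCP) lies at the very end of the fingers, on their centre line; the grasp point (between the pads) lies 19 mm behind it (env.grasp_offset is the distance from the TCP to the grasp point, in mm); z points along the fingers, y is the line along which they close (so a half turn about z gives the same grasp; the last joint's range is limited). The gripper opens to 91 mm and grips with 3 to 60 N. Pads are 32 mm wide; open, the fingers measure 118 mm over their backs; the gripper's body (76 mm by 178 mm) begins 60 mm behind the grasp point.
Start: joints at [-78.323, 18.312, 89.639, -0, 72.044, -1.146], TCP at [127.615, -560.676, 213.976] pointing down, gripper open.
Joint ranges: [-177.97, 177.97], [-48.28, 115.42], [12.27, 149.76], [-77.06, 257.06], [2.81, 150.46], [-146.56, 146.56]. Speed limits (degrees/s): [147.25, 147.25, 180, 180, 180, 180].

## Interface

Orientations are given as [roll, pitch, yaw] about the fixed x, y, z axes, in that order (R = Rz(yaw) Ry(pitch) Rx(roll)).
In Python, from workcell import env gives the robot as it stands. The module is installed in compiled form; this text tells all that it offers.
- The arm moves only by the tool send_rows, never from a script. Its argument "motion" is a list of rows, each an object of numbers: "tx", "ty", "tz": the shift along the tool's x, y, z in units of 500 mm (1.0 is 500 mm); "rx", "ry", "rz": the turn, a rotation vector about the tool's x, y, z in units of 30 degrees (1.0 is 30 degrees); "gripper": the closure, from -1 (fully open) to 1 (shut). In form: [{"tx": .., "ty": .., "tz": .., "rx": .., "ry": .., "rz": .., "gripper": ..}, ...]. A call has 1 to 12 rows; each row shifts and turns the commanded pose from where the row before left it, along the tool's axes as they then stand; what a row does not reach is not made up. A row lasts 1/8 s, in which the tool goes at most 62.5 mm and 10.7 degrees, less where a joint would pass 70% of its speed; a pose out of reach is approached as far as the arm can. A call with a number of a shift or a turn outside -1 to 1 is refused whole. A call with a gripper value outside its range is refused whole. The fingers move at their own pace and stop on an object; "grip_force" is the grip in N (left out, the last holds). Time passes only in rows, so rows that do not move let the fingers close. It gives the time, the measured TCP pose, the force, the opening and the grip force at its end, in the units of the state.
- env.state(): the state, without advancing time (a new reading comes with each control period).
- env.grab_frame(name): name is "side" or "top" or "wrist"; returns a dict with "frame" (384x512x3 uint8, red, green, blue), "vertical_fov" (degrees; the focal length in pixels is half the picture's height over the tangent of half this angle, whatever the lens; pixels are square), "cx", "cy" (the principal point, pixels), "k1" (the pictures are not rectified: a ray, as slopes to the right and down, at radius r is drawn at 1 + k1 r^2 times it, then the intrinsics apply), "rvec" (rotation vector, rad) and "tvec" (3), from world to camera coordinates, as OpenCV has them; the wrist camera has in their place "T_tool_cam" (4x4, takes a point from camera to tool coordinates, whose origin is the TCP and whose axes are the flange's). Camera axes: x right, y down, z forward; pixel columns grow to the right and rows downward; lengths in mm; the calibration is good to about 2 mm. A picture is of the moment at which its call begins: read the wrist's pose just before it. There is no depth.
- env.job_done(): hands the job in; it is judged then, once.
The state is a dict: "time_s": time; "qpos": joint angles; "qvel": joint speeds; "effort": joint torques, N m; "ee_pos": TCP position; "ee_rot": TCP orientation; "force": force on the tool from outside, world axes, zero at the start; "torque": the same for the moment, N m; "gripper_width": finger opening in mm; "gripper_force": force on a finger pad.
Only numpy, scipy, OpenCV 4.12 (cv2) and the standard library are available. Lean on these libraries where they do the work, as an engineer would, in place of code of your own. Each camera call takes 0.05 s, during which the arm holds its last target. There are 200 camera calls.

## Task

Stand the square rosette block upright on the carving vise's bed, square and roughly midway along the jaws, and let go. Then turn the feed knob clockwise, following it as its carriage moves along, until the jaw pushes the block against the fence and holds it snugly (about 15 N; more than 40 N dents the soft wood), without shoving the jaw itself. Leave the other things on the bench where they are.

Things in the scene. Friction and masses are not known exactly. Their poses are not given: they have to be found in the camera images.
- rosette_mid (a point): Middle of the loose square rosette block (light wood, 100 g): 50 mm along its x, 44 mm along its y, 60 mm tall: a square body 50 mm tall and on it a round boss 42 mm across. This point is on its axis, 30 mm above its underside; z up. Stands upright on the bench at the start. In the vise its x lies along the jaws (either way round): jaw and fence press its 44 mm apart faces.
- rosette: The same rosette block; origin at the centre of its underside.
- vise: Carving vise fixed to the bench: wooden base 130 (x) by 250 (y) by 30 mm tall; origin at the centre of its underside, z up. Its top, 30 mm up, is the bed. Fence near the +y end (100 mm along x, 22 thick, 26 tall), pre-set and not moving: its inner face is 67 to 75 mm from the origin along y, not known more closely. A grey carriage with jaw and knob at the -y end moves to +y.
- bed_mid (a point): Point on the bed between jaw and fence, 38 mm from the vise's origin along its +y, at bed height; same axes as the vise. At the start the jaw's face is 29 mm to its -y side, the fence 29 mm or more to its +y side, so the block, with its middle put here, has 7 mm or more to spare at each face.
- jaw: Wooden jaw on the front of the carriage, backed by a stiff rubber spring (12 N of clamping per mm it is pushed in): 100 mm along x, 14 mm thick, 26 mm tall above the bed; origin in the middle of the lower edge of its pressing face, which looks along the vise's +y. At the start this face is 9 mm from the vise's origin along +y; it can travel 40 mm.
- knob_grip (a point): Middle of the black fluted round feed knob on the carriage, 44 mm across, 34 mm tall (66 to 100 mm above the bench; carriage top at 56); this point 85 mm up on its upright axis, 65 mm behind the jaw's face. Clockwise from above moves knob, carriage and jaw 10 mm per rad to the vise's +y, 4 rad in all. Friction takes 0.3 N m, also holding it when let go; each newton of clamping adds 0.01 N m.
There are look-alikes about, which are no part of the job. Leave any blue or green look-alike of the rosette alone.

How it is judged (in metres and radians):
On the way, in this order (a step that is already met when the one before it is completed fails the run):
1. the block stands released on the bed between jaw and fence, not yet clamped (horizontal distance between rosette and bed_mid below 0.025 m and z of rosette in the frame of vise below 0.033 m and angle between rosette's own z axis and vertical below 0.06 rad and contact force between the fingers and rosette below 0.1 N and contact force between jaw and rosette below 3 N), for 0.1 s.
2. the jaw, fed by the knob, presses the block against the fence (contact force between jaw and rosette above 5 N), for 0.2 s.
At the end, for the whole second after the job is handed in: The rosette block stands upright (within 0.06 rad) on the vise's bed (within 3 mm), square to the jaws (0.06 rad) and within 20 mm of midway along them, at rest, with the jaw pressing it against the fence with more than 5 N (contact force between jaw and rosette above 5 N and x of rosette in the frame of vise between -0.02 and 0.02 m and z of rosette in the frame of vise below 0.033 m and angle between the x axis of rosette and the x axis of vise, either way round below 0.06 rad and angle between rosette's own z axis and vertical below 0.06 rad and linear speed of rosette below 0.01 m/s); the robot touches nothing.
It fails at once if the block is squeezed with more than 40 N between jaw and fence (contact force between jaw and rosette above 40 N).
It fails at once if the jaw is shoved by the robot (over 8 N) in place of turning the knob (contact force between any of the fingers, the arm and jaw above 8 N).
It fails at once if a bystander is moved by more than 30 mm (distance of any of gouge1, gouge2, gouge3, mallet, water, hammer, round_blank from where it was at the start of the episode above 0.03 m).
It also fails if it takes over 72 s, if anything falls off the work surface, if the arm or the gripper's body presses on something with over 40 N, if the wrist force passes 120 N, or if a joint passes its speed limit or range.

## Working session

There is one attempt and no reset: what is moved stays moved. The work goes in short steps, Python scripts to look and compute and a tool call to move; the robot and the scene stay as the last step left them, time stands still between calls to the robot, and variables do not carry over. Pictures are saved under pics/ and viewed, at most 10 in all, crops included, and the job is handed in when it is done.

Besides the shell and the picture viewer there is one more tool, called after "Emit:" as a command line: name --argument value ..., lists and objects as JSON in quotes. send_rows: Moves the arm, as the interface text tells. Shifts and turns lie within -1 to 1; 1 stands for 500 mm of shift or 30 degrees of turn. Its arguments: {"type":"object","properties":{"motion":{"type":"array"},"grip_force":{"type":"number"}},"required":["motion"]}

```bash
mkdir -p pics; cat > h.py <<'E'
import numpy as np, cv2
from scipy.spatial.transform import Rotation as R
from workcell import env
def cam(name):
    s=env.state(); f=env.grab_frame(name)
    h,w=f["frame"].shape[:2]; fl=h/2/np.tan(np.radians(f["vertical_fov"])/2)
    if "rvec" in f:
        Rc=R.from_rotvec(np.ravel(f["rvec"])).as_matrix().T; o=-Rc@np.ravel(f["tvec"])
    else:
        T=np.array(f["T_tool_cam"]); Rt=R.from_euler('xyz',s["ee_rot"],degrees=True).as_matrix()
        Rc=Rt@T[:3,:3]; o=np.array(s["ee_pos"])+Rt@T[:3,3]
    return dict(img=f["frame"],fl=fl,cx=f["cx"],cy=f["cy"],k1=f["k1"],Rc=Rc,o=o)
def save(c,fn,box=None,scale=1):
    im=c["img"][:,:,::-1]
    if box: im=im[box[1]:box[3],box[0]:box[2]]
    cv2.imwrite(fn,cv2.resize(im,None,fx=scale,fy=scale,interpolation=cv2.INTER_CUBIC))
def topix(c,P):
    p=(np.atleast_2d(P)-c["o"])@c["Rc"]; s=p[:,:2]/p[:,2:]
    s=s*(1+c["k1"]*(s**2).sum(1,keepdims=True)); return s*c["fl"]+[c["cx"],c["cy"]]
def toplane(c,uv,z):
    d=(np.atleast_2d(uv).astype(float)-[c["cx"],c["cy"]])/c["fl"]; s=d.copy()
    for _ in range(20): s=d/(1+c["k1"]*(s**2).sum(1,keepdims=True))
    r=np.c_[s,np.ones(len(s))]@c["Rc"].T
    return c["o"]+r*((z-c["o"][2])/r[:,2])[:,None]
E
python3 - <<'E'
from h import *
import pickle
print(env.state())
for n in("top","side","wrist"):
    c=cam(n);save(c,f"pics/{n}0.png",None,1.5);pickle.dump(c,open(n+"0.pkl","wb"));print(n,c["o"],c["Rc"][:,2])
E
```

```text
{'time_s': 0.0, 'qpos': array([-7.83236640e+01,  1.83511172e+01,  8.97070610e+01, -1.84785827e-03,
        7.20433198e+01, -1.14658720e+00]), 'qvel': array([-0.06529824,  0.05162817,  0.03345704, -0.07994854,  0.08749607,
        0.00478169]), 'effort': array([-3.34619370e-03, -4.12455153e+01, -2.31969202e+01,  7.25303614e-02,
        4.59326897e-02, -1.38251989e-04]), 'ee_pos': array([ 127.49564338, -560.16411898,  213.12109468]), 'ee_rot': array([-1.79898487e+02, -2.74528810e-04,  1.28234942e+01]), 'force': array([-0.61457444, -0.27544488, -0.35775024]), 'torque': array([ 0.0069438 , -0.01999588,  0.04684038]), 'gripper_force': 0.0, 'gripper_width': 91.17412468263714}
top [ 490.7876274  -101.16052421 1106.28683257] [ 0.06268333  0.01738983 -0.99788195]
side [509.8551178  600.26518614 651.26433633] [ 0.04091333 -0.78702635 -0.61556123]
wrist [ 190.0515258  -544.75573825  383.76521219] [-0.22854345 -0.04985413 -0.97225637]
```

View pics/top0.png

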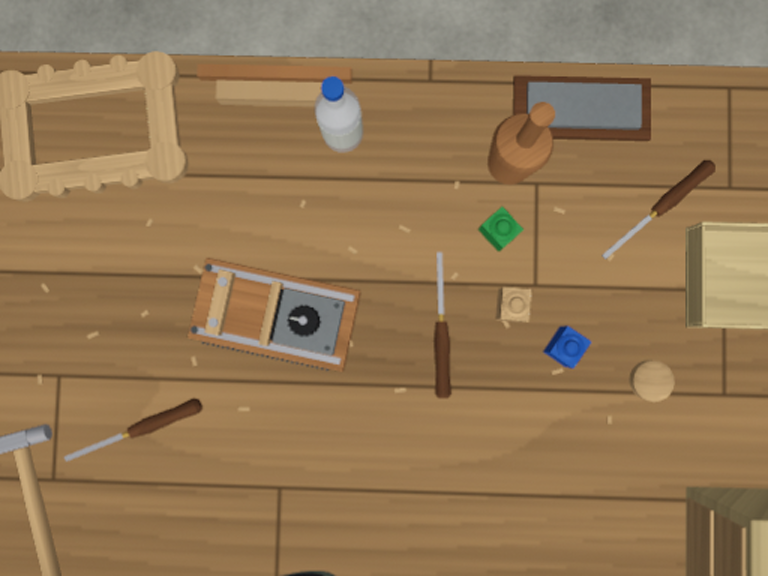

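The top view shows the vise at about (275,315) in the 1.5x picture, with the fence at left and the knob at (303,320). The natural-wood block is at (516,305), and the green and blue look-alikes are near it. I'll enlarge both.

```bash
python3 - <<'E'
from h import *
import pickle
c=pickle.load(open("top0.pkl","rb"))
im=c["img"][:,:,::-1]
a=cv2.resize(im[165:255,120:250],None,fx=6,fy=6,interpolation=cv2.INTER_CUBIC)
b=cv2.resize(im[180:230,320:370],None,fx=6,fy=6,interpolation=cv2.INTER_CUBIC)
cv2.imwrite("pics/a.png",a);cv2.imwrite("pics/b.png",b)
E
```

```text
(no output)
```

View pics/a.png

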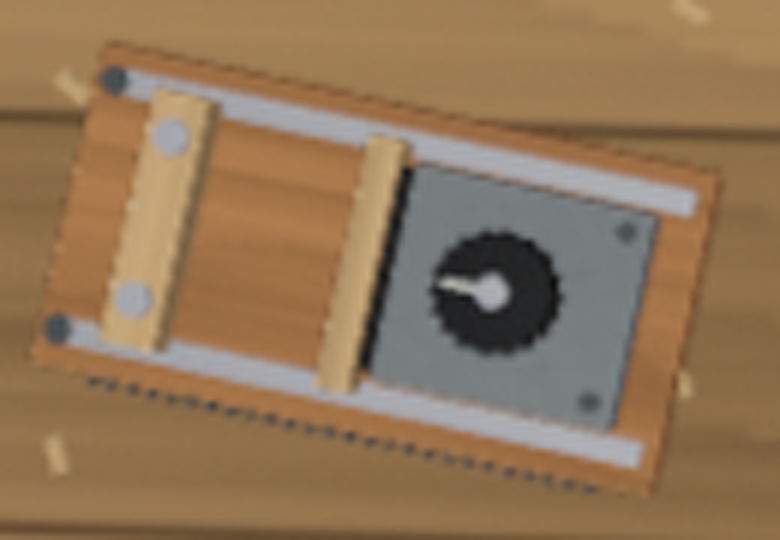

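View pics/b.png

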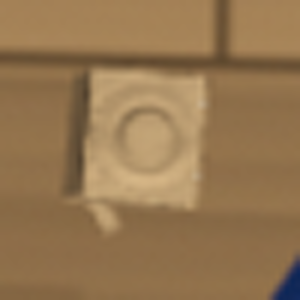

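```bash
python3 - <<'E'
from h import *
import pickle
c=pickle.load(open("top0.pkl","rb"))
A=lambda p:np.array(p)/6+[120,165]-.4
B=lambda p:np.array(p)/6+[320,180]-.4
q=toplane(c,A([(110,42),(720,172),(655,490),(33,360)]),30); print(q.round(1), q.mean(0))
print("sides",[np.linalg.norm(q[i]-q[i-1]).round(1) for i in range(4)])
y=(q[0]+q[3]-q[1]-q[2])[:2]; y/=np.linalg.norm(y); x=np.array([y[1],-y[0]])
print("yaw",np.degrees(np.arctan2(x[1],x[0])))
k=toplane(c,A([(497,292)]),100)[0]; print("knob",k, "orig from knob",k[:2]+56*y)
o=q.mean(0)[:2]; print("bedmid",o+38*y)
b=toplane(c,B([(90,70),(207,75),(195,208),(84,197)]),50); print(b.round(1),b.mean(0)); print([np.linalg.norm(b[i]-b[i-1]).round(1) for i in range(4)])
d=(b[0]+b[1]-b[2]-b[3]);print("yawx",np.degrees(np.arctan2(d[1],d[0])));d=(b[0]+b[3]-b[2]-b[1]);print("yawy",np.degrees(np.arctan2(d[1],d[0])))
print("boss",toplane(c,B([(149,138)]),60))
E
```

```text
[[607.  190.7  30. ]
 [562.2 -51.2  30. ]
 [437.7 -29.7  30. ]
 [481.2 215.5  30. ]] [521.98606981  81.32627754  30.        ]
sides [np.float64(128.2), np.float64(246.1), np.float64(126.3), np.float64(249.0)]
yaw -10.27184971039687
knob [511.39164179  25.68826374 100.        ] orig from knob [521.37749435  80.79073872]
bedmid [528.76218405 118.7172427 ]
[[ 571.4 -270.3   50. ]
 [ 570.7 -315.    50. ]
 [ 519.7 -311.2   50. ]
 [ 522.7 -268.9   50. ]] [ 546.09223256 -291.3582858    50.        ]
[np.float64(48.7), np.float64(44.7), np.float64(51.1), np.float64(42.4)]
yawx -3.0389402230579505
yawy 87.54290638347622
boss [[ 545.39463811 -291.45259129   60.        ]]
```

View pics/side0.png

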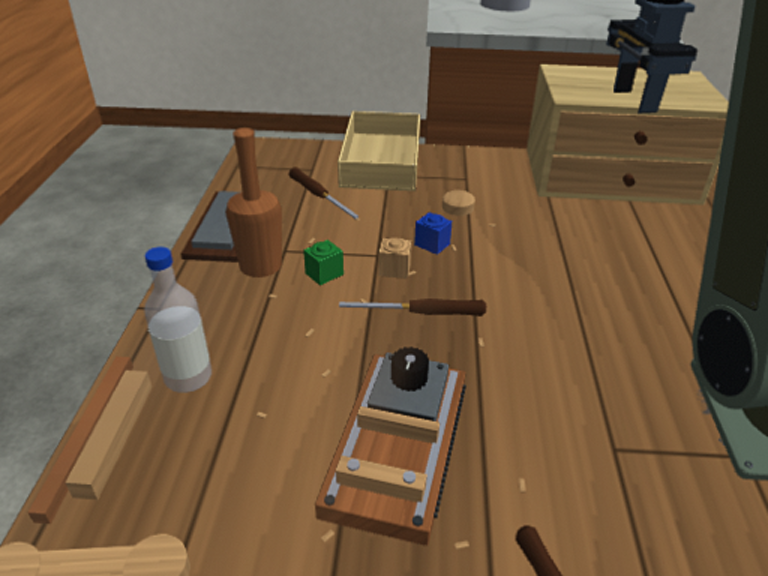

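```bash
cat > plan.py <<'E'
from h import *
import sys
# usage: plan.py x y z yaw nrows
x,y,z,yaw,n=map(float,sys.argv[1:6]); s=env.state()
T=R.from_euler('xyz',s["ee_rot"],degrees=True); G=R.from_euler('xyz',[180,0,yaw],degrees=True)
p0=np.array(s["ee_pos"]); n=int(n)
rv=(T.inv()*G).as_rotvec()
for i in range(n):
    Ti=T*R.from_rotvec(rv*i/n); d=Ti.inv().apply((np.array([x,y,z])-p0)/n)/500
    print((*d.round(4),),np.round(np.degrees(rv)/n/30,4))
print(s["ee_pos"].round(1),s["ee_rot"].round(2),s["qpos"].round(1))
E
python3 plan.py 545.7 -291.4 210 87 10
```

```text
(np.float64(0.0935), np.float64(-0.0339), np.float64(0.0007)) [-2.000e-04 -2.000e-04 -2.473e-01]
(np.float64(0.0971), np.float64(-0.0215), np.float64(0.0007)) [-2.000e-04 -2.000e-04 -2.473e-01]
(np.float64(0.099), np.float64(-0.0088), np.float64(0.0007)) [-2.000e-04 -2.000e-04 -2.473e-01]
(np.float64(0.0993), np.float64(0.0041), np.float64(0.0007)) [-2.000e-04 -2.000e-04 -2.473e-01]
(np.float64(0.098), np.float64(0.0168), np.float64(0.0007)) [-2.000e-04 -2.000e-04 -2.473e-01]
(np.float64(0.095), np.float64(0.0294), np.float64(0.0007)) [-2.000e-04 -2.000e-04 -2.473e-01]
(np.float64(0.0904), np.float64(0.0414), np.float64(0.0007)) [-2.000e-04 -2.000e-04 -2.473e-01]
(np.float64(0.0843), np.float64(0.0527), np.float64(0.0007)) [-2.000e-04 -2.000e-04 -2.473e-01]
(np.float64(0.0768), np.float64(0.0631), np.float64(0.0007)) [-2.000e-04 -2.000e-04 -2.473e-01]
(np.float64(0.068), np.float64(0.0725), np.float64(0.0007)) [-2.000e-04 -2.000e-04 -2.473e-01]
[ 127.5 -560.3  213.3] [-179.92    0.     12.82] [-78.3  18.3  89.7  -0.   72.   -1.1]
```

The side view shows the drawer box near the gripper at top right (540-730, 70-200), the block at (396,257) and the vise at (395,450). I'll rise slightly, then swing over the block.

Emit:
send_rows --motion '[{"tz": -0.08},{"tx": 0.0935,"ty": -0.0339,"rz": -0.2473},{"tx": 0.0971,"ty": -0.0215,"rz": -0.2473},{"tx": 0.099,"ty": -0.0088,"rz": -0.2473},{"tx": 0.0993,"ty": 0.0041,"rz": -0.2473},{"tx": 0.098,"ty": 0.0168,"rz": -0.2473},{"tx": 0.095,"ty": 0.0294,"rz": -0.2473},{"tx": 0.0904,"ty": 0.0414,"rz": -0.2473},{"tx": 0.0843,"ty": 0.0527,"rz": -0.2473},{"tx": 0.0768,"ty": 0.0631,"rz": -0.2473},{"tx": 0.068,"ty": 0.0725,"rz": -0.2473},{"tz": 0.06,"gripper": -1}]'

```text
invalid input at $.motion[0]: expected keys tx, ty, tz, rx, ry, rz, gripper
```

```bash
python3 - <<'E'
from h import *
import pickle
c=cam("wrist");pickle.dump(c,open("w1.pkl","wb"));save(c,"pics/w1.png",None,1.5)
print(topix(c,[[545.7,-291.4,60]])*1.5)
E
python3 plan.py 545.7 -291.4 210 87 1
```

```text
[[  33.74175067 -680.18983553]]
(np.float64(0.9348), np.float64(-0.339), np.float64(0.0073)) [-1.6000e-03 -1.3000e-03 -2.4726e+00]
[ 127.6 -560.4  213.5] [-179.94   -0.     12.82] [-78.3  18.3  89.7   0.   72.   -1.1]
```

View pics/w1.png

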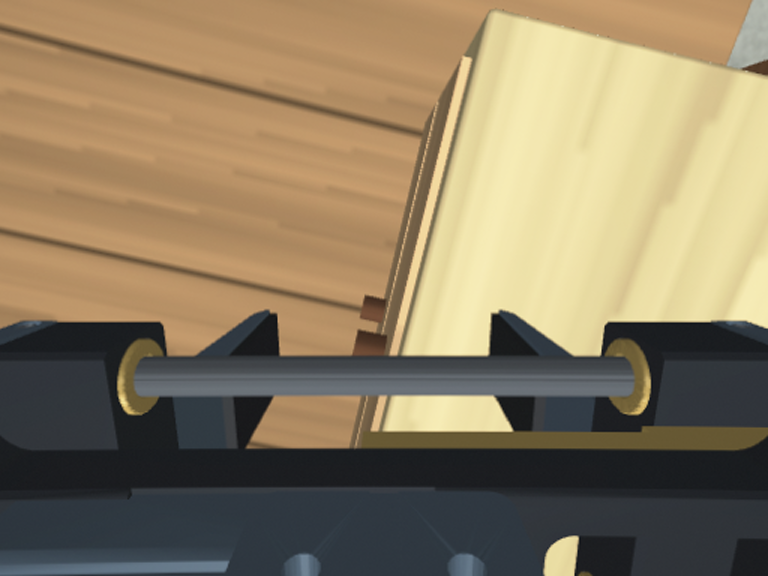

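The move was refused because every key is required. The wrist picture is still from the start pose and shows the gripper above the drawer box's edge. I'll resend with all keys.

Emit:
send_rows --motion '[{"tx": 0,"ty": 0,"tz": -0.08,"rx": 0,"ry": 0,"rz": 0,"gripper": -1},{"tx": 0.0935,"ty": -0.0339,"tz": 0,"rx": 0,"ry": 0,"rz": -0.2473,"gripper": -1},{"tx": 0.0971,"ty": -0.0215,"tz": 0,"rx": 0,"ry": 0,"rz": -0.2473,"gripper": -1},{"tx": 0.099,"ty": -0.0088,"tz": 0,"rx": 0,"ry": 0,"rz": -0.2473,"gripper": -1},{"tx": 0.0993,"ty": 0.0041,"tz": 0,"rx": 0,"ry": 0,"rz": -0.2473,"gripper": -1},{"tx": 0.098,"ty": 0.0168,"tz": 0,"rx": 0,"ry": 0,"rz": -0.2473,"gripper": -1},{"tx": 0.095,"ty": 0.0294,"tz": 0,"rx": 0,"ry": 0,"rz": -0.2473,"gripper": -1},{"tx": 0.0904,"ty": 0.0414,"tz": 0,"rx": 0,"ry": 0,"rz": -0.2473,"gripper": -1},{"tx": 0.0843,"ty": 0.0527,"tz": 0,"rx": 0,"ry": 0,"rz": -0.2473,"gripper": -1},{"tx": 0.0768,"ty": 0.0631,"tz": 0,"rx": 0,"ry": 0,"rz": -0.2473,"gripper": -1},{"tx": 0.068,"ty": 0.0725,"tz": 0,"rx": 0,"ry": 0,"rz": -0.2473,"gripper": -1},{"tx": 0,"ty": 0,"tz": 0.08,"rx": 0,"ry": 0,"rz": 0,"gripper": -1}]'

```text
time_s: 1.7
ee_pos: [550.3, -290.6, 215.9]
ee_rot: [179.6, 0.2, 87.3]
force: [-1.0, 0.1, -0.6]
gripper_width: 91.2
gripper_force: 0.0
```

```bash
python3 - <<'E'
from h import *
import pickle
c=cam("wrist");pickle.dump(c,open("w2.pkl","wb"));save(c,"pics/w2.png",None,1.5)
print(topix(c,[[545.7,-291.4,60]])*1.5)
E
python3 plan.py 545.7 -291.4 210 87 1
```

```text
[[378.10608964 280.04974335]]
(np.float64(-0.004), np.float64(0.0016), np.float64(-0.0041)) [-0.0138 -0.0066  0.0061]
[ 545.  -289.4  208. ] [-179.59   -0.2    87.18] [-29.   22.6  84.   -0.   73.9 -26.2]
```

View pics/w2.png

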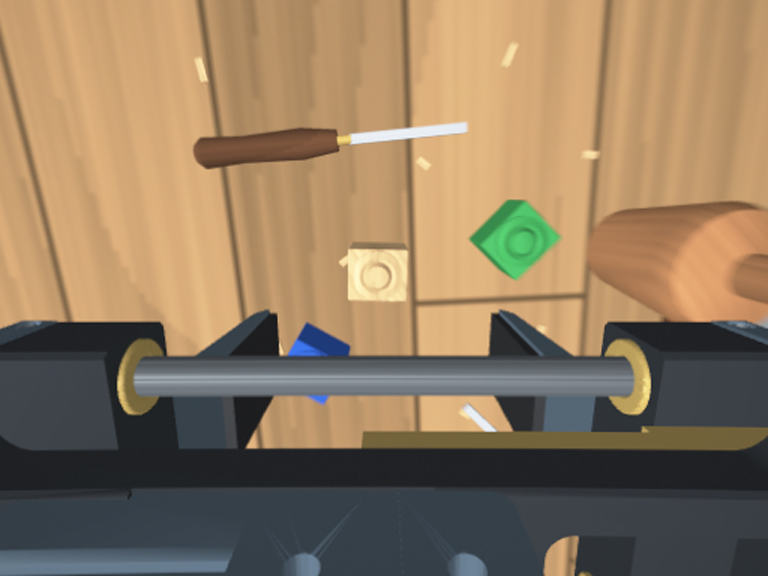

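The block's boss is at (377,277), within 3 px of the prediction, and its edges are parallel to the picture's. The grasp yaw is fine.

```bash
python3 - <<'E'
from h import *
import pickle
c=pickle.load(open("top0.pkl","rb"))
print(toplane(c,np.array([[503,227],[571,347]])/1.5,60))
c=pickle.load(open("w2.pkl","rb"));print(toplane(c,np.array([[377,277]])/1.5,60))
E
python3 plan.py 546 -291 14 87 4
```

```text
[[ 662.26128482 -268.86208878   60.        ]
 [ 482.60997974 -374.1847917    60.        ]]
[[ 544.94314602 -288.86676663   60.        ]]
(np.float64(-0.0011), np.float64(0.0013), np.float64(0.097)) [-0.0035 -0.0016  0.0015]
(np.float64(-0.001), np.float64(0.0011), np.float64(0.097)) [-0.0035 -0.0016  0.0015]
(np.float64(-0.001), np.float64(0.0009), np.float64(0.097)) [-0.0035 -0.0016  0.0015]
(np.float64(-0.0009), np.float64(0.0007), np.float64(0.097)) [-0.0035 -0.0016  0.0015]
[ 545.  -289.4  208. ] [-179.59   -0.2    87.18] [-29.   22.6  84.   -0.   73.9 -26.2]
```

Emit:
send_rows --motion '[{"tx": 0,"ty": 0,"tz": 0.1,"rx": 0,"ry": 0,"rz": 0,"gripper": -0.6},{"tx": 0,"ty": 0,"tz": 0.1,"rx": 0,"ry": 0,"rz": 0,"gripper": -0.6},{"tx": 0,"ty": 0,"tz": 0.1,"rx": 0,"ry": 0,"rz": 0,"gripper": -0.6},{"tx": 0,"ty": 0,"tz": 0.06,"rx": 0,"ry": 0,"rz": 0,"gripper": -0.6},{"tx": 0,"ty": 0,"tz": 0.0,"rx": 0,"ry": 0,"rz": 0,"gripper": -0.6},{"tx": 0,"ty": 0,"tz": 0.0,"rx": 0,"ry": 0,"rz": 0,"gripper": -0.6}]'

```text
time_s: 2.5
ee_pos: [546.6, -292.6, 35.5]
ee_rot: [179.9, 0.1, 87.0]
force: [0.4, -0.7, 0.2]
gripper_width: 73.2
gripper_force: 0.0
```

```bash
python3 plan.py 546 -291 15 87 1
```

```text
(np.float64(0.0032), np.float64(-0.0014), np.float64(0.041)) [ 0.0041  0.0022 -0.0005]
[ 546.6 -292.6   35.5] [1.7988e+02 7.0000e-02 8.6990e+01] [-29.2  31.1  96.8  -0.   52.  -26.2]
```

Emit:
send_rows --motion '[{"tx": 0.003,"ty": 0,"tz": 0.04,"rx": 0,"ry": 0,"rz": 0,"gripper": -0.6},{"tx": 0,"ty": 0,"tz": 0,"rx": 0,"ry": 0,"rz": 0,"gripper": 1},{"tx": 0,"ty": 0,"tz": 0,"rx": 0,"ry": 0,"rz": 0,"gripper": 1},{"tx": 0,"ty": 0,"tz": 0.0,"rx": 0,"ry": 0,"rz": 0,"gripper": 1},{"tx": 0,"ty": 0,"tz": 0.0,"rx": 0,"ry": 0,"rz": 0,"gripper": 1},{"tx": 0,"ty": 0,"tz": 0.0,"rx": 0,"ry": 0,"rz": 0,"gripper": 1}]' --grip_force 15

```text
time_s: 3.25
ee_pos: [546.7, -290.9, 15.5]
ee_rot: [179.9, 0.1, 87.0]
force: [0.4, -0.1, 5.0]
gripper_width: 49.9
gripper_force: 14.9
```

```bash
python3 plan.py 546 -291 15 87 1
```

```text
(np.float64(-0.0003), np.float64(-0.0015), np.float64(0.001)) [0.0048 0.0025 0.0003]
[ 546.7 -290.9   15.5] [1.7986e+02 7.0000e-02 8.7010e+01] [-29.1  32.3  98.   -0.   49.5 -26.1]
```

Emit:
send_rows --motion '[{"tx": 0,"ty": 0,"tz": -0.03,"rx": 0,"ry": 0,"rz": 0,"gripper": 1},{"tx": 0,"ty": 0,"tz": -0.12,"rx": 0,"ry": 0,"rz": 0,"gripper": 1},{"tx": 0,"ty": 0,"tz": -0.12,"rx": 0,"ry": 0,"rz": 0,"gripper": 1},{"tx": 0,"ty": 0,"tz": 0,"rx": 0,"ry": 0,"rz": 0,"gripper": 1},{"tx": 0,"ty": 0,"tz": 0,"rx": 0,"ry": 0,"rz": 0,"gripper": 1}]'

```text
time_s: 3.88
ee_pos: [545.2, -290.0, 148.9]
ee_rot: [-180.0, -0.0, 87.0]
force: [-1.3, -0.3, -1.3]
gripper_width: 50.0
gripper_force: 14.9
```

```bash
python3 plan.py 528.8 118.6 150 79.7 10
```

```text
(np.float64(0.0814), np.float64(-0.0075), np.float64(-0.0002)) [-0.0002 -0.      0.0244]
(np.float64(0.0813), np.float64(-0.0086), np.float64(-0.0002)) [-0.0002 -0.      0.0244]
(np.float64(0.0812), np.float64(-0.0096), np.float64(-0.0002)) [-0.0002 -0.      0.0244]
(np.float64(0.0811), np.float64(-0.0106), np.float64(-0.0002)) [-0.0002 -0.      0.0244]
(np.float64(0.0809), np.float64(-0.0117), np.float64(-0.0002)) [-0.0002 -0.      0.0244]
(np.float64(0.0808), np.float64(-0.0127), np.float64(-0.0002)) [-0.0002 -0.      0.0244]
(np.float64(0.0806), np.float64(-0.0137), np.float64(-0.0002)) [-0.0002 -0.      0.0244]
(np.float64(0.0804), np.float64(-0.0148), np.float64(-0.0002)) [-0.0002 -0.      0.0244]
(np.float64(0.0802), np.float64(-0.0158), np.float64(-0.0002)) [-0.0002 -0.      0.0244]
(np.float64(0.08), np.float64(-0.0168), np.float64(-0.0002)) [-0.0002 -0.      0.0244]
[ 545.2 -290.   148.9] [-1.7996e+02 -2.0000e-02  8.7010e+01] [-29.1  24.7  89.4  -0.   65.9 -26.1]
```

Emit:
send_rows --motion '[{"tx": 0.0814,"ty": -0.0075,"tz": 0,"rx": 0,"ry": 0,"rz": 0.0244,"gripper": 1},{"tx": 0.0813,"ty": -0.0086,"tz": 0,"rx": 0,"ry": 0,"rz": 0.0244,"gripper": 1},{"tx": 0.0812,"ty": -0.0096,"tz": 0,"rx": 0,"ry": 0,"rz": 0.0244,"gripper": 1},{"tx": 0.0811,"ty": -0.0106,"tz": 0,"rx": 0,"ry": 0,"rz": 0.0244,"gripper": 1},{"tx": 0.0809,"ty": -0.0117,"tz": 0,"rx": 0,"ry": 0,"rz": 0.0244,"gripper": 1},{"tx": 0.0808,"ty": -0.0127,"tz": 0,"rx": 0,"ry": 0,"rz": 0.0244,"gripper": 1},{"tx": 0.0806,"ty": -0.0137,"tz": 0,"rx": 0,"ry": 0,"rz": 0.0244,"gripper": 1},{"tx": 0.0804,"ty": -0.0148,"tz": 0,"rx": 0,"ry": 0,"rz": 0.0244,"gripper": 1},{"tx": 0.0802,"ty": -0.0158,"tz": 0,"rx": 0,"ry": 0,"rz": 0.0244,"gripper": 1},{"tx": 0.08,"ty": -0.0168,"tz": 0,"rx": 0,"ry": 0,"rz": 0.0244,"gripper": 1},{"tx": 0,"ty": 0,"tz": 0,"rx": 0,"ry": 0,"rz": 0,"gripper": 1},{"tx": 0,"ty": 0,"tz": 0,"rx": 0,"ry": 0,"rz": 0,"gripper": 1}]'

```text
time_s: 5.38
ee_pos: [528.4, 117.7, 147.5]
ee_rot: [-179.8, 0.1, 79.7]
force: [1.2, 0.0, -1.6]
gripper_width: 49.9
gripper_force: 14.9
```

```bash
python3 - <<'E'
from h import *
import pickle
c=cam("wrist");save(c,"pics/w3.png",None,1.5);pickle.dump(c,open("w3.pkl","wb"))
o=np.array([521.7,81]);a=np.radians(-10.3);x=np.array([np.cos(a),np.sin(a)]);y=np.array([-x[1],x[0]])
P=[[*(o+xx*x+yy*y),30] for xx,yy in((-65,125),(65,125),(65,-125),(-65,-125))]+[[*(o+xx*x+yy*y),56] for xx,yy in((-50,9),(50,9),(-50,67),(50,67))]
print((topix(c,P)*1.5).round())
E
python3 plan.py 528.8 118.6 47 79.7 3
```

```text
[[288. 160.]
 [485. 160.]
 [467. 488.]
 [305. 487.]
 [311. 340.]
 [461. 340.]
 [307. 253.]
 [465. 253.]]
(np.float64(0.001), np.float64(0.0001), np.float64(0.0672)) [-0.0015  0.0009 -0.0003]
(np.float64(0.0009), np.float64(0.0), np.float64(0.0672)) [-0.0015  0.0009 -0.0003]
(np.float64(0.0009), np.float64(-0.0001), np.float64(0.0672)) [-0.0015  0.0009 -0.0003]
[528.7 117.3 147.8] [-1.7987e+02  9.0000e-02  7.9670e+01] [11.3 18.4 99.7 -0.  62.1 21.7]
```

View pics/w3.png

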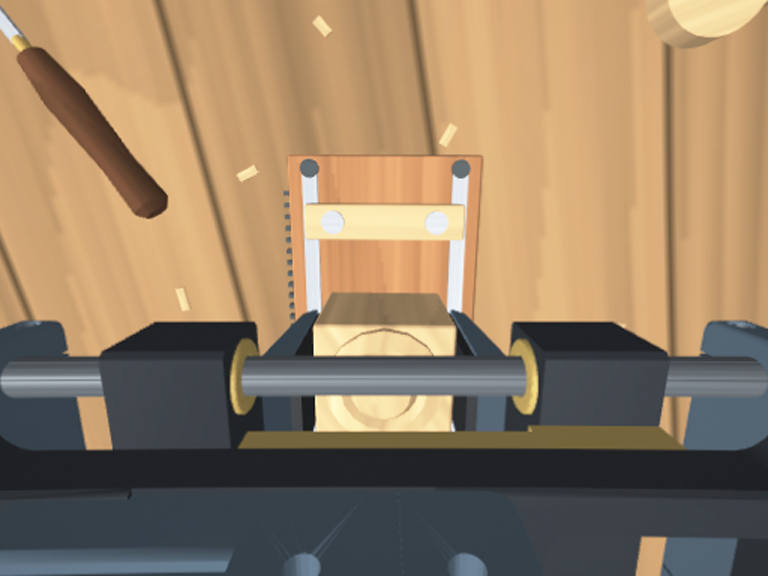

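The wrist view shows the far vise corners at (289,155) and (482,156). That is 4-5 px above the prediction, so the vise sits about 2 mm further along +y. The fence's inner edge is at row 240, and the block is held square between jaw and fence. I'll shift +2 mm and lower.

Emit:
send_rows --motion '[{"tx": 0.005,"ty": 0,"tz": 0.06,"rx": 0,"ry": 0,"rz": 0,"gripper": 1},{"tx": 0,"ty": 0,"tz": 0.06,"rx": 0,"ry": 0,"rz": 0,"gripper": 1},{"tx": 0,"ty": 0,"tz": 0.05,"rx": 0,"ry": 0,"rz": 0,"gripper": 1},{"tx": 0,"ty": 0,"tz": 0.02,"rx": 0,"ry": 0,"rz": 0,"gripper": 1},{"tx": 0,"ty": 0,"tz": 0,"rx": 0,"ry": 0,"rz": 0,"gripper": 1},{"tx": 0,"ty": 0,"tz": 0,"rx": 0,"ry": 0,"rz": 0,"gripper": 1}]'

```text
time_s: 6.18
ee_pos: [530.8, 120.5, 54.9]
ee_rot: [179.9, -0.0, 79.7]
force: [0.2, -0.4, -1.3]
gripper_width: 50.5
gripper_force: 14.9
```

```bash
python3 plan.py 529.1 120 46 79.7 1
```

```text
(np.float64(-0.0015), np.float64(-0.0031), np.float64(0.0178)) [ 0.0036 -0.0012 -0.0012]
[530.8 120.5  54.9] [ 1.7989e+02 -4.0000e-02  7.9660e+01] [ 11.6  24.2 106.3  -0.   49.5  21.9]
```

Emit:
send_rows --motion '[{"tx": 0,"ty": 0,"tz": 0.01,"rx": 0,"ry": 0,"rz": 0,"gripper": 1},{"tx": 0,"ty": 0,"tz": 0.004,"rx": 0,"ry": 0,"rz": 0,"gripper": 1},{"tx": 0,"ty": 0,"tz": 0.002,"rx": 0,"ry": 0,"rz": 0,"gripper": 1},{"tx": 0,"ty": 0,"tz": 0,"rx": 0,"ry": 0,"rz": 0,"gripper": 1}]'

```text
time_s: 6.68
ee_pos: [529.9, 120.6, 45.9]
ee_rot: [180.0, 0.0, 79.7]
force: [-0.2, 1.2, -1.5]
gripper_width: 50.2
gripper_force: 14.9
```

Emit:
send_rows --motion '[{"tx": 0,"ty": 0,"tz": 0.002,"rx": 0,"ry": 0,"rz": 0,"gripper": 1},{"tx": 0,"ty": 0,"tz": 0,"rx": 0,"ry": 0,"rz": 0,"gripper": 1}]'

```text
time_s: 6.92
ee_pos: [530.0, 120.7, 45.5]
ee_rot: [180.0, -0.0, 79.7]
force: [-1.3, 0.7, 4.1]
gripper_width: 50.0
gripper_force: 14.9
```

Contact with the bed. I'll release and rise.

Emit:
send_rows --motion '[{"tx": 0,"ty": 0,"tz": 0,"rx": 0,"ry": 0,"rz": 0,"gripper": -0.6},{"tx": 0,"ty": 0,"tz": 0,"rx": 0,"ry": 0,"rz": 0,"gripper": -0.6},{"tx": 0,"ty": 0,"tz": 0,"rx": 0,"ry": 0,"rz": 0,"gripper": -0.6},{"tx": 0,"ty": 0,"tz": 0,"rx": 0,"ry": 0,"rz": 0,"gripper": -0.6},{"tx": 0,"ty": 0,"tz": -0.05,"rx": 0,"ry": 0,"rz": 0,"gripper": -0.6},{"tx": 0,"ty": 0,"tz": -0.1,"rx": 0,"ry": 0,"rz": 0,"gripper": -0.6},{"tx": 0,"ty": 0,"tz": -0.1,"rx": 0,"ry": 0,"rz": 0,"gripper": -0.6},{"tx": 0,"ty": 0,"tz": 0,"rx": 0,"ry": 0,"rz": 0,"gripper": -0.6},{"tx": 0,"ty": 0,"tz": 0,"rx": 0,"ry": 0,"rz": 0,"gripper": -0.6}]'

```text
time_s: 8.05
ee_pos: [529.3, 120.5, 169.3]
ee_rot: [-179.9, 0.0, 79.7]
force: [-0.3, -0.1, -0.9]
gripper_width: 72.9
gripper_force: 0.0
```

```bash
python3 plan.py 511.5 25.7 170 150 7
```

```text
(np.float64(-0.0275), np.float64(-0.0002), np.float64(-0.0002)) [-3.000e-04 -0.000e+00 -3.348e-01]
(np.float64(-0.0271), np.float64(-0.005), np.float64(-0.0002)) [-3.000e-04 -0.000e+00 -3.348e-01]
(np.float64(-0.0258), np.float64(-0.0096), np.float64(-0.0002)) [-3.000e-04 -0.000e+00 -3.348e-01]
(np.float64(-0.0237), np.float64(-0.014), np.float64(-0.0002)) [-3.000e-04 -0.000e+00 -3.348e-01]
(np.float64(-0.0209), np.float64(-0.0179), np.float64(-0.0002)) [-3.000e-04 -0.000e+00 -3.348e-01]
(np.float64(-0.0175), np.float64(-0.0213), np.float64(-0.0002)) [-3.000e-04 -0.000e+00 -3.348e-01]
(np.float64(-0.0135), np.float64(-0.024), np.float64(-0.0002)) [-3.000e-04 -0.000e+00 -3.348e-01]
[529.3 120.5 169.3] [-1.7994e+02  3.0000e-02  7.9690e+01] [11.6 17.3 97.8 -0.  64.9 21.9]
```

Emit:
send_rows --motion '[{"tx": -0.0275,"ty": 0,"tz": 0,"rx": 0,"ry": 0,"rz": -0.335,"gripper": -0.6},{"tx": -0.0271,"ty": -0.005,"tz": 0,"rx": 0,"ry": 0,"rz": -0.335,"gripper": -0.6},{"tx": -0.0258,"ty": -0.0096,"tz": 0,"rx": 0,"ry": 0,"rz": -0.335,"gripper": -0.6},{"tx": -0.0237,"ty": -0.014,"tz": 0,"rx": 0,"ry": 0,"rz": -0.335,"gripper": -0.6},{"tx": -0.0209,"ty": -0.0179,"tz": 0,"rx": 0,"ry": 0,"rz": -0.335,"gripper": -0.6},{"tx": -0.0175,"ty": -0.0213,"tz": 0,"rx": 0,"ry": 0,"rz": -0.335,"gripper": -0.6},{"tx": -0.0135,"ty": -0.024,"tz": 0,"rx": 0,"ry": 0,"rz": -0.335,"gripper": -0.6},{"tx": 0,"ty": 0,"tz": 0,"rx": 0,"ry": 0,"rz": 0,"gripper": -0.6},{"tx": 0,"ty": 0,"tz": 0,"rx": 0,"ry": 0,"rz": 0,"gripper": -0.6}]'

```text
time_s: 9.18
ee_pos: [511.7, 26.2, 168.9]
ee_rot: [-180.0, -0.1, 149.9]
force: [0.3, -1.3, -0.0]
gripper_width: 72.9
gripper_force: 0.0
```

```bash
python3 - <<'E'
from h import *
import pickle
c=cam("wrist");pickle.dump(c,open("w4.pkl","wb"))
s=cam("side");pickle.dump(s,open("s4.pkl","wb"))
a=cv2.resize(c["img"],None,fx=.9,fy=.9); a=c["img"]
b=cv2.resize(s["img"][200:370,180:340],None,fx=2.25,fy=2.25,interpolation=cv2.INTER_CUBIC)
b=np.vstack([b,np.zeros((384-b.shape[0],b.shape[1],3),np.uint8)]) if b.shape[0]<384 else b[:384]
m=np.hstack([a,b])[:,:800]
cv2.imwrite("pics/w4.png",m[:,:,::-1])
k=[511.5,25.7,100];print(topix(c,[k,[529.5,120,90]]),topix(s,[k,[529.5,120,90]]))
E
python3 plan.py 511.5 25.7 67 150 2
```

```text
[[254.59040151 206.39326794]
 [354.84250933 169.54368329]] [[272.72755833 237.76567369]
 [259.71581425 280.00858327]]
(np.float64(0.0), np.float64(-0.0008), np.float64(0.1024)) [-0.0004 -0.0008 -0.0003]
(np.float64(0.0001), np.float64(-0.0008), np.float64(0.1024)) [-0.0004 -0.0008 -0.0003]
[512.   26.4 169.4] [-1.7998e+02 -5.0000e-02  1.4998e+02] [  1.7  14.7 101.6   0.   63.7 -58.3]
```

View pics/w4.png

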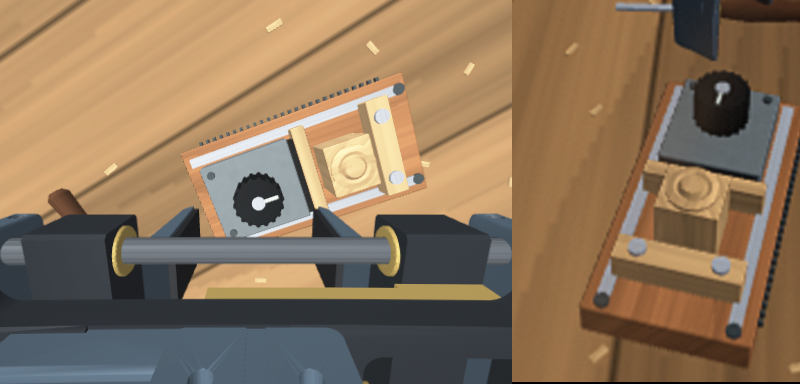

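The block stands upright and square between jaw and fence (wrist (353,165)). The knob's top centre is at (258.5,202) in the wrist view, against a prediction of (254.6,206.4).

```bash
python3 - <<'E'
from h import *
import pickle
c=pickle.load(open("w4.pkl","rb"));s=pickle.load(open("s4.pkl","rb"))
print(toplane(c,[[258.5,202.5],[356,165.5]],100),toplane(c,[[356,166]],90),toplane(s,[[272.4,239]],100))
E
python3 plan.py 511.5 27 67 150 2
```

```text
[[510.13299206  30.54389502 100.        ]
 [523.79925618 119.97236371 100.        ]] [[527.11214303 122.27354217  90.        ]] [[511.97484218  29.0216207  100.        ]]
(np.float64(0.0007), np.float64(0.0003), np.float64(0.1024)) [-0.0004 -0.0008 -0.0003]
(np.float64(0.0007), np.float64(0.0003), np.float64(0.1024)) [-0.0004 -0.0008 -0.0003]
[512.   26.4 169.4] [-1.7998e+02 -5.0000e-02  1.4998e+02] [  1.7  14.7 101.6   0.   63.7 -58.3]
```

Emit:
send_rows --motion '[{"tx": 0.0034,"ty": 0.0027,"tz": 0.07,"rx": 0,"ry": 0,"rz": 0,"gripper": -0.6},{"tx": 0,"ty": 0,"tz": 0.07,"rx": 0,"ry": 0,"rz": 0,"gripper": -0.6},{"tx": 0,"ty": 0,"tz": 0.064,"rx": 0,"ry": 0,"rz": 0,"gripper": -0.6},{"tx": 0,"ty": 0,"tz": 0,"rx": 0,"ry": 0,"rz": 0,"gripper": -0.6},{"tx": 0,"ty": 0,"tz": 0,"rx": 0,"ry": 0,"rz": 0,"gripper": 1},{"tx": 0,"ty": 0,"tz": 0,"rx": 0,"ry": 0,"rz": 0,"gripper": 1},{"tx": 0,"ty": 0,"tz": 0,"rx": 0,"ry": 0,"rz": 0,"gripper": 1},{"tx": 0,"ty": 0,"tz": 0,"rx": 0,"ry": 0,"rz": 0,"gripper": 1},{"tx": 0,"ty": 0,"tz": 0,"rx": 0,"ry": 0,"rz": 0,"gripper": 1}]' --grip_force 12

```text
time_s: 10.4
ee_pos: [512.3, 28.4, 68.9]
ee_rot: [179.9, 0.1, 150.0]
force: [0.1, 3.6, 6.3]
gripper_width: 43.1
gripper_force: 12.0
```

```bash
cat > st.py <<'E'
from h import *
s=env.state()
for k in("time_s","ee_pos","ee_rot","force","torque","gripper_width","gripper_force"): print(k,np.round(s[k],3))
print(s["qpos"].round(1), s["effort"].round(2))
E
python3 st.py
```

```text
time_s 10.4
ee_pos [512.296  28.399  68.916]
ee_rot [1.79888e+02 9.90000e-02 1.50021e+02]
force [0.066 3.601 6.312]
torque [ 0.581 -0.172  0.007]
gripper_width 43.056
gripper_force 12.001
[ 1.900e+00  2.080e+01  1.095e+02  1.000e-01  4.960e+01 -5.820e+01] [-1.710e+00 -3.534e+01 -1.593e+01 -7.500e-01  1.900e-01  2.000e-02]
```

Grip is well centred, with little side force. I'll tighten and begin turning.

Emit:
send_rows --motion '[{"tx": 0,"ty": 0,"tz": 0,"rx": 0,"ry": 0,"rz": 0,"gripper": 1},{"tx": 0,"ty": 0,"tz": 0,"rx": 0,"ry": 0,"rz": 0,"gripper": 1},{"tx": 0.0012,"ty": 0.0033,"tz": 0,"rx": 0,"ry": 0,"rz": 0.3333,"gripper": 1},{"tx": 0.0017,"ty": 0.003,"tz": 0,"rx": 0,"ry": 0,"rz": 0.3333,"gripper": 1},{"tx": 0,"ty": 0,"tz": 0,"rx": 0,"ry": 0,"rz": 0,"gripper": 1},{"tx": 0,"ty": 0,"tz": 0,"rx": 0,"ry": 0,"rz": 0,"gripper": 1}]' --grip_force 40

```text
time_s: 11.15
ee_pos: [512.8, 31.7, 69.0]
ee_rot: [179.9, 0.0, 130.0]
force: [0.3, 2.7, 7.3]
gripper_width: 43.8
gripper_force: 40.0
```

```bash
python3 st.py
```

```text
time_s 11.15
ee_pos [512.806  31.729  68.957]
ee_rot [1.79875e+02 4.90000e-02 1.29978e+02]
force [0.307 2.684 7.274]
torque [ 0.379 -0.101 -0.252]
gripper_width 43.784
gripper_force 40.001
[  2.2  20.9 109.4   0.   49.6 -37.8] [ -1.04 -35.24 -16.03  -0.7    0.07  -0.24]
```

Emit:
send_rows --motion '[{"tx": 0.0022,"ty": 0.0027,"tz": 0,"rx": 0,"ry": 0,"rz": 0.3333,"gripper": 1},{"tx": 0.0027,"ty": 0.0023,"tz": 0,"rx": 0,"ry": 0,"rz": 0.3333,"gripper": 1},{"tx": 0.003,"ty": 0.0018,"tz": 0,"rx": 0,"ry": 0,"rz": 0.3333,"gripper": 1},{"tx": 0.0033,"ty": 0.0012,"tz": 0,"rx": 0,"ry": 0,"rz": 0.3333,"gripper": 1},{"tx": 0,"ty": 0,"tz": 0,"rx": 0,"ry": 0,"rz": 0,"gripper": 1}]'

```text
time_s: 11.78
ee_pos: [513.6, 38.4, 68.9]
ee_rot: [179.9, -0.0, 90.0]
force: [0.1, 1.6, 6.6]
gripper_width: 43.2
gripper_force: 40.0
```

```bash
python3 st.py; python3 - <<'E'
from h import *
import pickle
s=cam("side");pickle.dump(s,open("s5.pkl","wb"))
o=pickle.load(open("s4.pkl","rb"))
f=lambda c:cv2.resize(c["img"][220:350,200:320],None,fx=3.3,fy=3.3,interpolation=cv2.INTER_CUBIC)
cv2.imwrite("pics/s5.png",np.hstack([f(o),f(s)])[:,:,::-1])
E
```

```text
time_s 11.775
ee_pos [513.593  38.415  68.904]
ee_rot [ 1.79936e+02 -7.00000e-03  8.99580e+01]
force [0.114 1.625 6.616]
torque [ 0.238  0.112 -0.232]
gripper_width 43.163
gripper_force 40.002
[  3.   21.  109.2   0.   49.8   3. ] [ -0.39 -34.96 -16.41  -0.45  -0.29  -0.04]
```

View pics/s5.png

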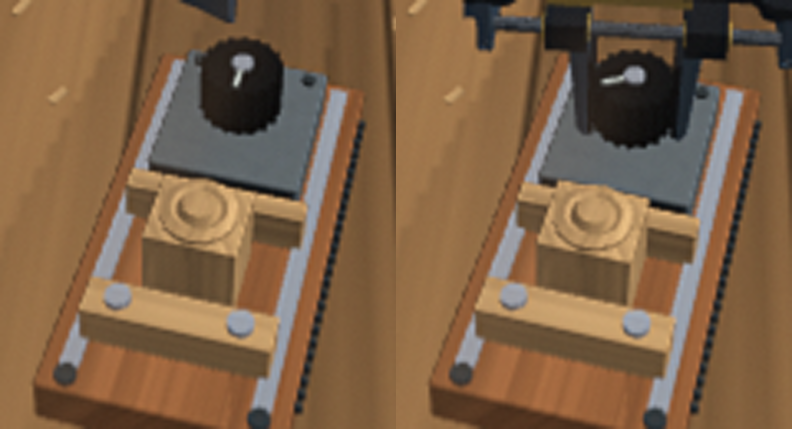

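The right half shows the knob pointer turned about 60°, with the carriage moved along. The block is still upright, a few mm short of the fence. Continuing.

Emit:
send_rows --motion '[{"tx": 0.0034,"ty": 0.0006,"tz": 0,"rx": 0,"ry": 0,"rz": 0.3333,"gripper": 1},{"tx": 0.0035,"ty": 0,"tz": 0,"rx": 0,"ry": 0,"rz": 0.3333,"gripper": 1},{"tx": 0,"ty": 0,"tz": 0,"rx": 0,"ry": 0,"rz": 0,"gripper": 1}]'

```text
time_s: 12.2
ee_pos: [514.0, 41.9, 68.9]
ee_rot: [180.0, -0.0, 70.0]
force: [-0.7, 1.6, 8.4]
gripper_width: 43.5
gripper_force: 40.0
```

```bash
python3 st.py
```

```text
time_s 12.2
ee_pos [514.005  41.88   68.889]
ee_rot [ 1.79968e+02 -2.60000e-02  6.99560e+01]
force [-0.696  1.626  8.387]
torque [ 0.227  0.299 -0.252]
gripper_width 43.472
gripper_force 40.002
[  3.4  21.1 109.1   0.   49.8  23.4] [ -0.5  -34.87 -16.58  -0.51  -0.45  -0.04]
```

Emit:
send_rows --motion '[{"tx": 0.001,"ty": -0.0002,"tz": 0,"rx": 0,"ry": 0,"rz": 0.1,"gripper": 1},{"tx": 0.001,"ty": -0.0002,"tz": 0,"rx": 0,"ry": 0,"rz": 0.1,"gripper": 1},{"tx": 0,"ty": 0,"tz": 0,"rx": 0,"ry": 0,"rz": 0,"gripper": 1}]'

```text
time_s: 12.58
ee_pos: [514.1, 42.9, 68.9]
ee_rot: [180.0, -0.0, 64.0]
force: [-1.5, 2.4, 8.2]
gripper_width: 43.8
gripper_force: 40.0
```

```bash
python3 st.py|grep -E "torq|rot"
```

```text
ee_rot [ 1.79973e+02 -2.70000e-02  6.40360e+01]
torque [ 0.341  0.26  -0.046]
```

Emit:
send_rows --motion '[{"tx": 0.001,"ty": -0.0003,"tz": 0,"rx": 0,"ry": 0,"rz": 0.1,"gripper": 1},{"tx": 0.001,"ty": -0.0003,"tz": 0,"rx": 0,"ry": 0,"rz": 0.1,"gripper": 1},{"tx": 0,"ty": 0,"tz": 0,"rx": 0,"ry": 0,"rz": 0,"gripper": 1}]'

```text
time_s: 12.95
ee_pos: [514.3, 44.0, 68.9]
ee_rot: [180.0, -0.0, 58.0]
force: [-1.5, 2.5, 9.0]
gripper_width: 43.7
gripper_force: 40.0
```

```bash
python3 st.py|grep -E "torq|rot"
```

```text
ee_rot [ 1.79983e+02 -3.00000e-02  5.80320e+01]
torque [0.382 0.317 0.014]
```

Emit:
send_rows --motion '[{"tx": 0.001,"ty": -0.0004,"tz": 0,"rx": 0,"ry": 0,"rz": 0.1,"gripper": 1},{"tx": 0.001,"ty": -0.0004,"tz": 0,"rx": 0,"ry": 0,"rz": 0.1,"gripper": 1}]'

```text
time_s: 13.2
ee_pos: [514.4, 45.0, 68.9]
ee_rot: [180.0, -0.0, 52.0]
force: [-2.2, 2.2, 8.4]
gripper_width: 43.2
gripper_force: 40.0
```

```bash
python3 st.py|grep -E "torq|rot"
```

```text
ee_rot [ 1.7999e+02 -1.3000e-02  5.2009e+01]
torque [0.449 0.373 0.347]
```

Emit:
send_rows --motion '[{"tx": 0.001,"ty": -0.0005,"tz": 0,"rx": 0,"ry": 0,"rz": 0.1,"gripper": 1}]'

```text
time_s: 13.32
ee_pos: [514.4, 45.5, 68.9]
ee_rot: [180.0, -0.0, 49.0]
force: [-1.1, 1.4, 7.8]
gripper_width: 43.3
gripper_force: 40.0
```

```bash
python3 st.py|grep -E "torq|rot|rm|\["
```

```text
ee_pos [514.435  45.497  68.923]
ee_rot [ 1.79993e+02 -8.00000e-03  4.90060e+01]
force [-1.092  1.427  7.826]
torque [0.389 0.397 0.325]
[  3.8  21.1 108.9   0.   49.9  44.8] [ -1.66 -34.75 -16.8   -0.35  -0.66  -0.04]
```

Moving torque reads about 0.33 N m, which is friction alone. I'll continue in 3° rows until it rises to about 0.48.

Emit:
send_rows --motion '[{"tx": 0.0009,"ty": -0.0005,"tz": 0,"rx": 0,"ry": 0,"rz": 0.1,"gripper": 1}]'

```text
time_s: 13.45
ee_pos: [514.5, 46.1, 68.9]
ee_rot: [-180.0, -0.0, 46.0]
force: [-1.9, 2.6, 9.1]
gripper_width: 43.4
gripper_force: 40.0
```

```bash
python3 st.py|grep -E "torq"
```

```text
torque [0.44  0.407 0.31 ]
```

Emit:
send_rows --motion '[{"tx": 0.0009,"ty": -0.0006,"tz": 0,"rx": 0,"ry": 0,"rz": 0.1,"gripper": 1}]'

```text
time_s: 13.58
ee_pos: [514.6, 46.6, 68.9]
ee_rot: [-180.0, -0.0, 43.0]
force: [-2.2, 1.5, 8.9]
gripper_width: 43.3
gripper_force: 40.0
```

```bash
python3 st.py|grep -E "torq"
```

```text
torque [0.388 0.41  0.265]
```

Emit:
send_rows --motion '[{"tx": 0.0008,"ty": -0.0006,"tz": 0,"rx": 0,"ry": 0,"rz": 0.1,"gripper": 1}]'

```text
time_s: 13.7
ee_pos: [514.6, 47.1, 68.9]
ee_rot: [-180.0, -0.0, 40.0]
force: [-2.2, 2.2, 8.4]
gripper_width: 42.8
gripper_force: 40.0
```

```bash
python3 st.py|grep -E "torq"
```

```text
torque [0.446 0.342 0.365]
```

Emit:
send_rows --motion '[{"tx": 0.0008,"ty": -0.0007,"tz": 0,"rx": 0,"ry": 0,"rz": 0.1,"gripper": 1}]'

```text
time_s: 13.82
ee_pos: [514.7, 47.6, 68.9]
ee_rot: [-180.0, -0.0, 37.0]
force: [-1.7, 2.7, 8.7]
gripper_width: 43.3
gripper_force: 40.0
```

```bash
python3 st.py|grep -E "torq"
```

```text
torque [0.491 0.376 0.381]
```

Emit:
send_rows --motion '[{"tx": 0.0008,"ty": -0.0007,"tz": 0,"rx": 0,"ry": 0,"rz": 0.1,"gripper": 1}]'

```text
time_s: 13.95
ee_pos: [514.8, 48.2, 68.9]
ee_rot: [-180.0, -0.0, 34.0]
force: [-2.5, 2.2, 8.5]
gripper_width: 43.3
gripper_force: 40.0
```

```bash
python3 st.py|grep -E "torq"
```

```text
torque [0.484 0.394 0.477]
```

Torque is now climbing (0.365, 0.381, 0.477), so the clamp is biting. One small 1° step to confirm.

Emit:
send_rows --motion '[{"tx": 0.0002,"ty": -0.0002,"tz": 0,"rx": 0,"ry": 0,"rz": 0.03,"gripper": 1}]'

```text
time_s: 14.08
ee_pos: [514.8, 48.3, 68.9]
ee_rot: [-180.0, 0.0, 33.2]
force: [-2.5, 1.9, 7.9]
gripper_width: 43.6
gripper_force: 40.0
```

```bash
python3 st.py|grep -E "torq"; python3 - <<'E'
from h import *
env.grab_frame("side"); print(env.state()["torque"]); env.grab_frame("side"); print(env.state()["torque"])
E
```

```text
torque [0.491 0.42  0.493]
[0.4718515  0.42931197 0.44402655]
[0.47570535 0.40411418 0.35431811]
```

Clamp is at about 15-18 N. I'll release the knob and rise.

Emit:
send_rows --motion '[{"tx": 0,"ty": 0,"tz": 0,"rx": 0,"ry": 0,"rz": 0,"gripper": -0.45},{"tx": 0,"ty": 0,"tz": 0,"rx": 0,"ry": 0,"rz": 0,"gripper": -0.45},{"tx": 0,"ty": 0,"tz": 0,"rx": 0,"ry": 0,"rz": 0,"gripper": -0.45},{"tx": 0,"ty": 0,"tz": 0,"rx": 0,"ry": 0,"rz": 0,"gripper": -0.45},{"tx": 0,"ty": 0,"tz": -0.04,"rx": 0,"ry": 0,"rz": 0,"gripper": -0.45},{"tx": 0,"ty": 0,"tz": -0.1,"rx": 0,"ry": 0,"rz": 0,"gripper": -0.45},{"tx": 0,"ty": 0,"tz": -0.1,"rx": 0,"ry": 0,"rz": 0,"gripper": -0.45},{"tx": 0,"ty": 0,"tz": 0,"rx": 0,"ry": 0,"rz": 0,"gripper": -0.45},{"tx": 0,"ty": 0,"tz": 0,"rx": 0,"ry": 0,"rz": 0,"gripper": -0.45}]'

```text
time_s: 15.3
ee_pos: [514.4, 47.9, 187.3]
ee_rot: [-180.0, 0.1, 33.2]
force: [0.1, -0.6, 0.0]
gripper_width: 66.3
gripper_force: 0.0
```

```bash
python3 - <<'E'
from h import *
s=cam("side");save(s,"pics/s6.png",[190,210,330,360],4)
E
```

```text
(no output)
```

View pics/s6.png

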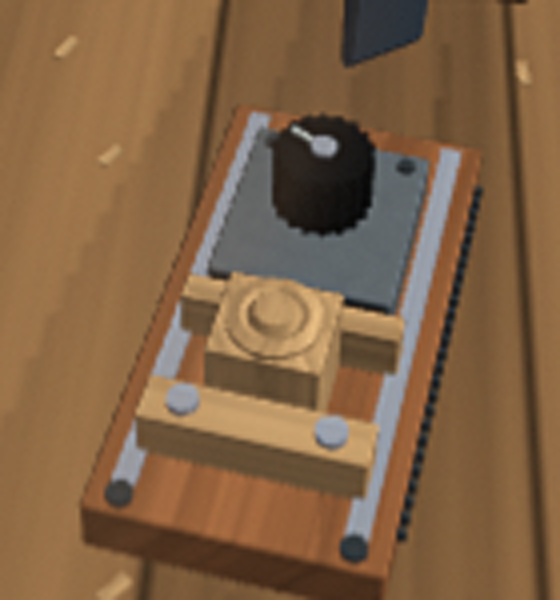

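The side view shows the block upright and square, pressed between jaw and fence with no gap at the fence edge (around (320,408)). The gripper is clear. Handing in.

```bash
python3 -c "
from workcell import env
print(env.job_done())"
```

```text
the job is handed in; nothing more can be done
None
```

I've handed the job in: the rosette block stands upright on the vise's bed, held against the fence at roughly 15–18 N (estimated from the knob torque), with the gripper clear; `env.job_done()` gave no verdict.

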